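Click the radio-speaker's dial round to two dots and press play

ROBOT

A 7-joint arm with a two-finger parallel gripper is mounted at the origin on the work surface. World frame = base frame: x ahead of the robot, y to its left, z up, the work surface at z = 0. Lengths are in m, angles in rad, forces in N, time in s.
With the tool pointing down it reaches from about 0.4 to 0.875 m from the base axis. Payload 6.5 kg.
Tool frame: the origin (TCP) lies at the very end of the fingers, on their centre line; the grasp point (between the pads) lies 19 mm behind it (manip.grasp_offset is the distance from the TCP to the grasp point, in m); z points along the fingers, y is the line along which they close (so a half turn about z gives the same grasp; the last joint's range is limited). The gripper opens to 85 mm and grips with 20 to 120 N. Pads are 22 mm wide; open, the fingers measure 114 mm over their backs; the gripper's body (76 mm by 85 mm) begins 54 mm behind the grasp point. The pads swing forward as they close: fully open they stand 13 mm farther back than shut.
Start: joints at [1.253, 0.536, -0.004, 1.538, 0.003, 1.067, -0.071], TCP at [0.162, -0.629, 0.231] pointing down, gripper open.
Joint ranges: [-2.7, 2.7], [-0.37, 2.16], [-1.27, 1.26], [0.24, 2.4], [-1.31, 4.45], [0.19, 1.91], [-2.76, 2.76]. Speed limits (rad/s): [2.39, 2.39, 3.14, 3.14, 3.14, 3.14, 3.14].

INTERFACE

Orientations are given as a unit quaternion [x, y, z, w].
In Python, from rig import status, vision, ticket, manip gives the robot as it stands.
- The arm moves only by the tool arm_command, never from a script. Its argument "series" is a list of rows, each a list of 3 entries, a list of its own where there are three numbers: the opening, from 0 (shut) to 1 (fully open), then the shift along the tool's x, y, z in mm, then the turn, a rotation vector about the tool's x, y, z in rad. A call has exactly 10 rows; each row is the pose to reach, as a shift and turn from the pose commanded when the call began, along the tool's axes at that moment; what a row does not reach only later rows make up. A row lasts 1/12 s, in which the tool goes at most 41.7 mm and 7.16 degrees, less where a joint would pass 70% of its speed; a pose out of reach is approached as far as the arm can. A call with a gripper value outside its range is refused whole. The fingers move at their own pace and stop on an object; the grip force is fixed at half the most. Time passes only in rows, so rows that repeat a pose let the fingers close, or fill a call up. It gives the time, the measured TCP pose, the force, the opening and the grip force at its end, in the units of the state.
- status.get_state(): the state, without advancing time (a new reading comes with each control period).
- vision.get_image(name): name is "side" or "top"; returns a dict with "pixels" (384x512x3 uint8, red, green, blue), "mtx" (3x3 intrinsics, pixels), "eye" and "orientation" of the camera in the world. Camera axes: x right, y down, z forward; pixel columns grow to the right and rows downward; lengths in m; the calibration is good to about 2 mm. A picture is of the moment at which its call begins. There is no depth.
- ticket.close_job(): hands the job in; it is judged then, once.
The state is a dict: "clock": time; "joint_pos": joint angles; "qvel": joint speeds; "joint_torque": joint torques, N m; "ee_pos": TCP position; "tool_rot": TCP orientation; "ft_force": force on the tool from outside, world axes, zero at the start; "torque": the same for the moment, N m; "grip_width": finger opening in m; "grasp_force": force on a finger pad.
Only numpy, scipy, OpenCV 4.12 (cv2) and the standard library are available. Lean on these libraries where they do the work, as an engineer would, in place of code of your own. Each camera call takes 0.05 s, during which the arm holds its last target. There are 200 camera calls.

TASK

With a fingertip resting on the radio-speaker's big knurled dial, gently rub it round clockwise, seen from above, click by click until its pointer sits in the click at the two-dot mark; do not let it go on towards three dots. Then press the round play button fully down and let it come back up. Nothing needs gripping: lift nothing, and leave the small volume knob and the things standing around where they are.

Things in the scene. Friction and masses are not known exactly. Their poses are not given: they have to be found in the camera images.
- speaker: tabletop radio-speaker, fixed: wooden case, white deck on top, 160 (x) x 340 (y) x 100 mm high. Origin: centre of its underside; z up, -x its front (faces the robot at zero yaw), +y towards the dial's end. On the deck, in its own x, y in mm: dial axis (0, 90), play button (-25, -125), volume knob (45, -125), loose balm pot about (35, -35)
- dial (a joint): angle of the big dial about its vertical axis, rad, growing clockwise seen from above. Sprung clicks at 0 (bar mark), 0.6 (one dot), 1.2 (two dots) and 1.8 (three dots), end stops just outside. Starts in the click at 0 or 0.6; let go, it falls into the nearest click. The spring resists with up to about 0.05 N m on the way to each next click
- dial_top (a point): centre of the big dial's top face, on its axis, 126 mm above the shelf. Flat dark steel disc, 92 mm across over its knurled edge (too wide to grip), 24 mm thick, flat top. A fingertip pushing down 5 to 10 N some 30 mm from the axis and moving round carries it by friction. Its pointer is a white line on top, 13 to 43 mm from the axis
- two_dot_mark (a point): point on the deck 58 mm from the dial's axis, at the two-dot mark, where the pointer must point. The marks are dark, printed just outside the dial on the speaker's front (-x) side: clockwise from above a bar, one dot, two dots, three dots, 0.6 rad apart
- play (a joint): the play button: round grey spring button 28 mm across in a low white housing on the deck. Value in m: 0 up, 0.006 fully down, which takes 4 N; it springs back when let go
- play_top (a point): centre of the play button's top face when up (moves down with it); press here straight down
- volume (a joint): the small volume knob, 25 mm across and 17 mm high, on the deck 70 mm behind the play button. Value in rad; not to be turned
- volume_top (a point): centre of the volume knob's top face
- canister: loose closed clear canister with ribbed twist cap, 96 mm across, 163 mm high, standing beside the speaker's dial end. Origin: centre of its underside
- bowls: two stacked green ceramic bowls, 128 mm across, 78 mm high together, behind the speaker. Origin: centre of the underside
- tumbler: stainless steel tumbler, 72 mm across, 125 mm high, behind the dial. Origin: centre of its underside
- mug: white mug, 80 mm across, 90 mm high, beside the speaker's button end. Origin: centre of its underside
- balm: small round balm pot with a metal lid, 40 mm across, 38 mm high, standing loose on the speaker's deck between dial and button. Origin: centre of its underside
- spoon: spoon lying on the shelf in front of the speaker. Origin on its underside near its middle

How it is judged:
On the way, in this order (a step that is already met when the one before it is completed fails the run):
1. a fingertip rests on the dial (contact force between the fingers and dial above 0.5 N), for 0.05 s.
2. the dial has been turned into the two-dot click (value of joint dial between 1.06 and 1.34 rad), for 0.2 s.
3. the play button is pressed down with the dial at two dots (all of step 2 and value of joint play above 0.0045 m), for 0.05 s.
At the end, for the whole second after the job is handed in: the dial rests in the two-dot click (1.2 rad, within 0.1), the play button is back up (within 1.5 mm), and every bystander stands within 20 mm of its starting place (value of joint dial between 1.1 and 1.3 rad and velocity of joint dial between -0.05 and 0.05 rad/s and value of joint play below 0.0015 m and distance of each of canister, bowls, tumbler, mug, balm, spoon from where it was at the start of the episode below 0.02 m); the robot touches nothing.
It fails at once if the dial goes on more than two thirds of the way towards three dots (value of joint dial above 1.6 rad).
It fails at once if the dial or the play button is pushed hard (over 30 N) (contact force between any of the arm, the fingers and dial above 30 N or contact force between the fingers and play above 30 N).
It fails at once if the volume knob is pushed or turned (contact force between any of the fingers, the arm and volume above 2 N).
It fails at once if a bystander is moved or lifted more than 25 mm (distance of any of canister, bowls, tumbler, mug, balm, spoon from where it was at the start of the episode above 0.025 m).
It fails at once if a standing bystander is tipped over (angle between any of canister, bowls, tumbler, mug, balm's own z axis and vertical above 0.5 rad).
It also fails if it takes over 51 s, if anything falls off the work surface, if the arm or the gripper's body presses on something with over 40 N, if the wrist force passes 120 N, or if a joint passes its speed limit or range.

## Working session

There is one attempt and no reset: what is moved stays moved. The work goes in short steps, Python scripts to look and compute and a tool call to move; the robot and the scene stay as the last step left them, time stands still between calls to the robot, and variables do not carry over. Pictures are saved under pics/ and viewed, at most 10 in all, crops included, and the job is handed in when it is done.

Besides the shell and the picture viewer there is one more tool, called after "Request:" as name([rows], argument=value, ...), one row to a line, values as JSON. arm_command: Moves the arm, as the interface text tells. Its arguments: {"type":"object","properties":{"series":{"type":"array","items":{"type":"array"}}},"required":["series"]}

```bash
mkdir -p pics
python3 - <<'E'
from rig import status,vision
import cv2
s=status.get_state()
for k,v in s.items(): print(k,v)
for n in("top","side"):
    r=vision.get_image(n); cv2.imwrite(f"pics/{n}0.png",cv2.cvtColor(r["pixels"],cv2.COLOR_RGB2BGR)); print(n,r["mtx"],r["eye"],r["orientation"])
E
```

```text
clock 0.0
joint_pos [ 1.25275184  0.53717482 -0.00442067  1.5388612   0.00258639  1.06730354
 -0.07121255]
qvel [ 0.00138748 -0.00035847 -0.00024823  0.0002568  -0.00032874  0.00115625
  0.00193988]
joint_torque [-6.21818799e-05 -5.83411860e+01  1.04855709e+00 -2.59103501e+01
  1.22538125e-02  9.58888850e-03  2.79258728e-05]
ee_pos [ 0.16179268 -0.62889258  0.2304123 ]
tool_rot [ 9.92079543e-01  1.25608214e-01 -1.71095654e-04 -8.53617596e-04]
ft_force [-0.79697838 -0.08158201 -0.72260194]
torque [0.0399872  0.0106204  0.02699434]
grasp_force 0.0
grip_width 0.08509277994159287
top [[463.53933862   0.         246.29088428]
 [  0.         463.53933862 179.75966275]
 [  0.           0.           1.        ]] [0.34362278 0.04073502 1.23653378] [ 0.71855598 -0.68790645  0.07154137 -0.07310166]
side [[452.00271182   0.         254.20023947]
 [  0.         452.00271182 189.9629604 ]
 [  0.           0.           1.        ]] [0.26041157 0.90929266 0.76204369] [-0.17171133  0.87066961 -0.45324247  0.0837909 ]
```

View pics/top0.png

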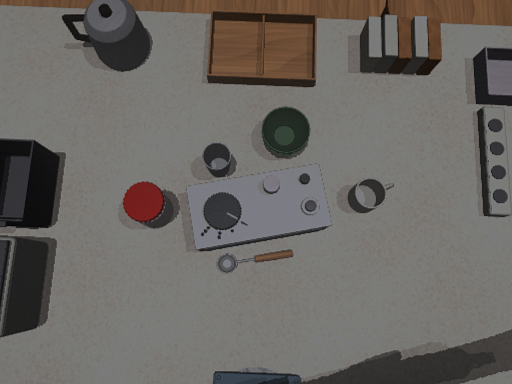

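View pics/side0.png

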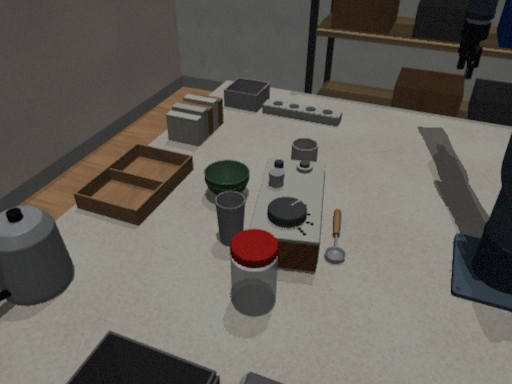

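The top view shows the dial at about (222,211), the button at (310,206), the volume knob at (304,179) and the balm pot at (271,184). I'll zoom in on the pointer and marks and triangulate.

```bash
cat > h.py <<'E'
import numpy as np,cv2
from scipy.spatial.transform import Rotation as R
from rig import vision,status
def ray(r,u,v,z):
    d=R.from_quat(r["orientation"]).as_matrix()@np.linalg.solve(r["mtx"],[u,v,1]); e=np.array(r["eye"])
    return e+d*(z-e[2])/d[2]
def proj(r,p):
    q=r["mtx"]@(R.from_quat(r["orientation"]).as_matrix().T@(np.array(p)-r["eye"])); return q[:2]/q[2]
def crop(r,x,y,w,h,s,f):
    cv2.imwrite(f,cv2.cvtColor(cv2.resize(r["pixels"][y:y+h,x:x+w],None,fx=s,fy=s,interpolation=cv2.INTER_CUBIC),cv2.COLOR_RGB2BGR))
E
python3 - <<'E'
from h import *
r=vision.get_image("top")
crop(r,180,155,160,100,5,"pics/c1.png")
for n,u,v,z in[("dial",222,211,.126),("ptip",246,224,.126),("play",310,206,.11),("vol",304.5,179,.117),("c1",188,185,.1),("c2",320,165,.1),("c3",330,228,.1),("c4",196,249,.1)]: print(n,ray(r,u,v,z).round(4))
E
```

```text
dial [0.4948 0.1035 0.126 ]
ptip [0.466  0.0443 0.126 ]
play [ 0.5188 -0.1107  0.11  ]
vol [ 0.5844 -0.0951  0.117 ]
c1 [0.56   0.1933 0.1   ]
c2 [ 0.6258 -0.1356  0.1   ]
c3 [ 0.468  -0.1619  0.1   ]
c4 [0.4028 0.163  0.1   ]
```

View pics/c1.png

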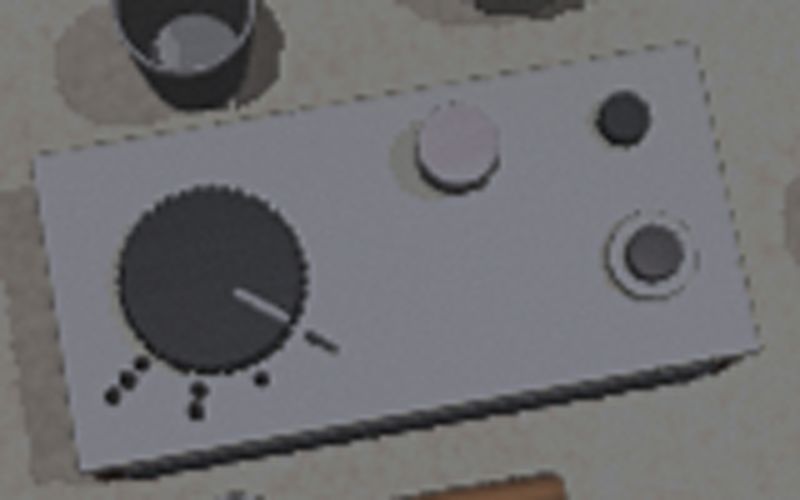

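The pointer is at the bar mark (0). I put the dial axis at about (0.495, 0.103) and the play button at about (0.517, -0.112), with a speaker yaw of about 12°. These match the speaker layout and sizes given. I'll shut the gripper and go over via an outward waypoint.

Request:
arm_command([
  [0,[30,-20,0],[0,0,0]],
  [0,[65,-38,0],[0,0,0]],
  [0,[100,-57,0],[0,0,0]],
  [0,[135,-77,0],[0,0,0]],
  [0,[170,-97,0],[0,0,0]],
  [0,[205,-117,0],[0,0,0]],
  [0,[240,-137,0],[0,0,0]],
  [0,[275,-157,0],[0,0,0]],
  [0,[310,-177,0],[0,0,0]],
  [0,[345,-198,0],[0,0,0]],
])

```text
clock: 0.98
ee_pos: [0.4477, -0.3503, 0.2312]
tool_rot: [0.992, 0.125, -0.0, 0.0]
ft_force: [0.1, -0.7, -0.2]
grip_width: -0.0001
grasp_force: 0.0
```

```bash
cat >> h.py <<'E'
def go(x,y,z,yaw):
    "shift mm and turn for tool-down TCP target; yaw = world angle of tool x, deg"
    s=status.get_state(); q=R.from_quat(s["tool_rot"]); p=np.array(s["ee_pos"])
    c,n=np.cos(np.radians(yaw)),np.sin(np.radians(yaw))
    T=R.from_matrix(np.array([[c,n,0],[n,-c,0],[0,0,-1]]))
    print("now",p.round(4),"F",np.round(s["ft_force"],2),"t",s["clock"],"q",np.round(s["joint_pos"],2),"w",round(s["grip_width"],4))
    print("shift",(q.inv().apply(np.array([x,y,z])-p)*1000).round(1),"turn",(q.inv()*T).as_rotvec().round(3))
E
python3 -c "
from h import *
go(.518,.119,.2,34)"
```

```text
now [ 0.4477 -0.3503  0.2312] F [ 0.14 -0.67 -0.25] t 0.9833 q [ 0.68  0.4  -0.12  1.75  0.06  0.99 -0.78] w -0.0001
shift [ 184.9 -437.    31.2] turn [ 0.     0.    -0.342]
```

Request:
arm_command([
  [0,[15,-35,0],[0,0,-0.03]],
  [0,[30,-70,0],[0,0,-0.07]],
  [0,[45,-106,0],[0,0,-0.1]],
  [0,[60,-142,0],[0,0,-0.14]],
  [0,[75,-178,0],[0,0,-0.17]],
  [0,[90,-214,0],[0,0,-0.2]],
  [0,[105,-250,0],[0,0,-0.24]],
  [0,[120,-286,0],[0,0,-0.28]],
  [0,[135,-320,0],[0,0,-0.31]],
  [0,[150,-350,0],[0,0,-0.342]],
])

```text
clock: 1.82
ee_pos: [0.5044, 0.0271, 0.2313]
tool_rot: [0.956, 0.294, -0.0, -0.0]
ft_force: [1.4, 0.0, 0.4]
grip_width: -0.0001
grasp_force: 0.0
```

```bash
python3 -c "
from h import *
go(.518,.119,.15,34)"
```

```text
now [0.5044 0.0271 0.2313] F [1.35 0.04 0.39] t 1.8167 q [ 0.16  0.32 -0.37  1.9   0.14  0.95 -1.24] w -0.0001
shift [ 62.9 -68.3  81.3] turn [-0.     0.     0.003]
```

Request:
arm_command([
  [0,[12,-14,0],[0,0,0]],
  [0,[25,-28,5],[0,0,0]],
  [0,[38,-42,15],[0,0,0]],
  [0,[50,-56,27],[0,0,0]],
  [0,[63,-68,40],[0,0,0]],
  [0,[63,-68,55],[0,0,0]],
  [0,[63,-68,68],[0,0,0]],
  [0,[63,-68,81],[0,0,0]],
  [0,[63,-68,81],[0,0,0]],
  [0,[63,-68,81],[0,0,0]],
])

```text
clock: 2.65
ee_pos: [0.5184, 0.116, 0.1498]
tool_rot: [0.956, 0.293, -0.001, -0.0]
ft_force: [0.0, 0.3, 0.5]
grip_width: 0.0003
grasp_force: 0.0
```

```bash
python3 -c "
from h import *
go(.518,.119,.13,34)
r=vision.get_image('top'); crop(r,180,155,160,100,5,'pics/c2.png')
print(proj(r,[.518,.119,.15]))"
```

```text
now [0.5184 0.116  0.1498] F [0.01 0.29 0.49] t 2.65 q [-0.02  0.47 -0.36  1.9   0.23  0.81 -1.48] w 0.0003
shift [ 1.4 -2.7 19.8] turn [-0.001  0.002  0.   ]
[215.49425698 199.64082792]
```

View pics/c2.png

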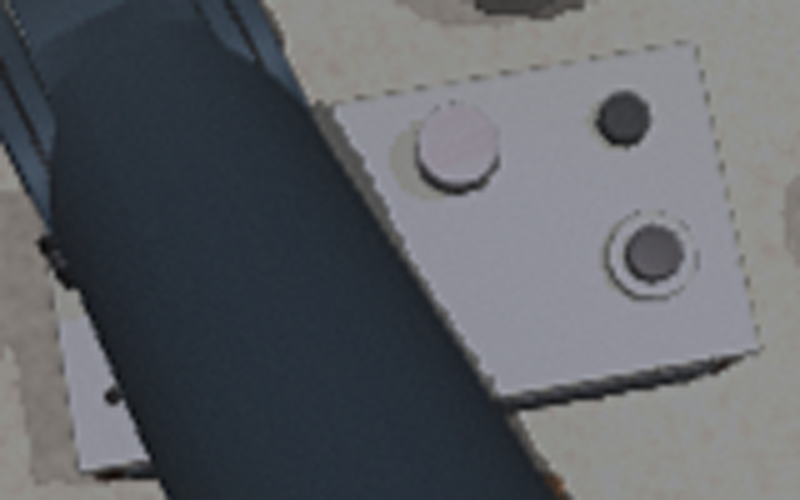

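The arm covers the dial from above, so I'll use the side camera for it. Next I'll descend gently until contact.

Request:
arm_command([
  [0,[1,-2,5],[0,0,0]],
  [0,[1,-2,10],[0,0,0]],
  [0,[1,-2,15],[0,0,0]],
  [0,[1,-2,19],[0,0,0]],
  [0,[1,-2,21],[0,0,0]],
  [0,[1,-2,22],[0,0,0]],
  [0,[1,-2,23],[0,0,0]],
  [0,[1,-2,24],[0,0,0]],
  [0,[1,-2,24],[0,0,0]],
  [0,[1,-2,24],[0,0,0]],
])

```text
clock: 3.53
ee_pos: [0.5187, 0.1184, 0.1263]
tool_rot: [0.956, 0.293, 0.0, 0.0]
ft_force: [0.1, -0.1, 0.7]
grip_width: 0.0
grasp_force: 0.0
```

```bash
python3 -c "
from h import *
go(.518,.119,.126,34)
r=vision.get_image('side'); crop(r,230,150,120,90,6,'pics/c3.png')
print(proj(r,[.495,.103,.126]))"
```

```text
now [0.5187 0.1184 0.1263] F [ 0.1  -0.08  0.73] t 3.5333 q [-0.03  0.51 -0.35  1.92  0.25  0.76 -1.5 ] w 0.0
shift [-0.3 -0.9  0.3] turn [ 0. -0.  0.]
[288.07604033 207.40208292]
```

View pics/c3.png

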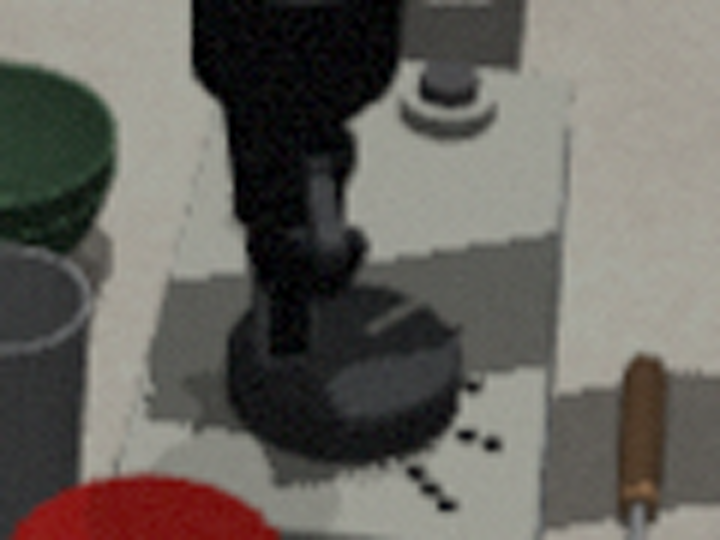

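The side view shows the fingertip just over the dial's far part at crop (288,350). The dial centre matches its projection (348,345) and the pointer runs to (425,305). I'll press down in small steps.

Request:
arm_command([
  [0,[0,0,0.5],[0,0,0]],
  [0,[0,0,0.5],[0,0,0]],
  [0,[0,0,1],[0,0,0]],
  [0,[0,0,1],[0,0,0]],
  [0,[0,0,1.5],[0,0,0]],
  [0,[0,0,1.5],[0,0,0]],
  [0,[0,0,1.5],[0,0,0]],
  [0,[0,0,1.5],[0,0,0]],
  [0,[0,0,1.5],[0,0,0]],
  [0,[0,0,1.5],[0,0,0]],
])

```text
clock: 4.42
ee_pos: [0.519, 0.1183, 0.126]
tool_rot: [0.956, 0.292, 0.0, 0.0]
ft_force: [-4.1, -0.6, 12.9]
grip_width: -0.0
grasp_force: 6.4
```

Request:
arm_command([
  [0,[0,0,-0.4],[0,0,0]],
  [0,[-0.1,1.7,-0.4],[0,0,0.06]],
  [0,[-0.2,3.4,-0.4],[0,0,0.12]],
  [0,[-0.5,5.0,-0.4],[0,0,0.18]],
  [0,[-0.8,6.7,-0.4],[0,0,0.24]],
  [0,[-1.3,8.3,-0.4],[0,0,0.3]],
  [0,[-1.8,9.9,-0.4],[0,0,0.36]],
  [0,[-2.4,11.4,-0.4],[0,0,0.42]],
  [0,[-3.2,12.9,-0.4],[0,0,0.48]],
  [0,[-3.2,12.9,-0.4],[0,0,0.48]],
])

```text
clock: 5.25
ee_pos: [0.5239, 0.1057, 0.126]
tool_rot: [0.998, 0.055, 0.001, 0.0]
ft_force: [-0.8, -0.1, 7.1]
grip_width: 0.0003
grasp_force: 3.8
```

```bash
python3 -c "
from h import *
go(.518,.119,.126,34)
r=vision.get_image('side'); crop(r,230,150,120,90,6,'pics/c4.png')"
```

```text
now [0.5239 0.1057 0.126 ] F [-0.83 -0.08  7.13] t 5.25 q [-0.1   0.5  -0.23  1.92  0.16  0.74 -1.89] w 0.0003
shift [ -4.4 -13.8   0. ] turn [ 0.001 -0.001 -0.483]
```

View pics/c4.png

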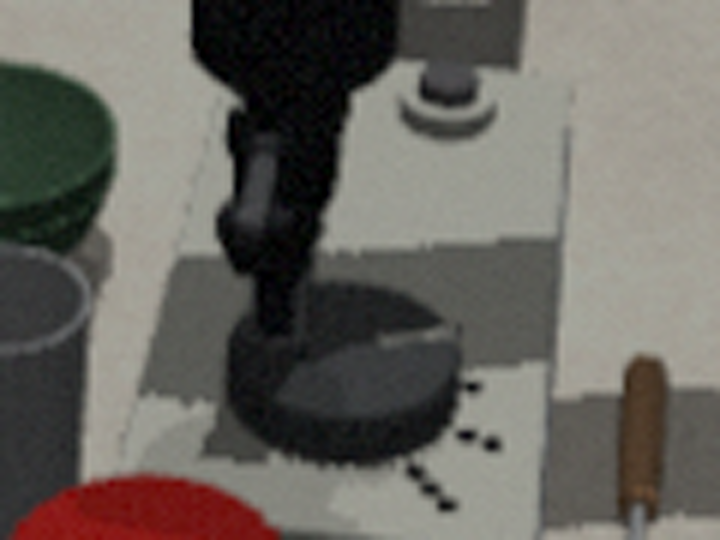

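The pointer followed, and now runs from crop (380,340) to (450,330), near the one-dot direction. I'll continue in the same way.

Request:
arm_command([
  [0,[-0.1,1.7,0],[0,0,0.06]],
  [0,[-0.2,3.4,0],[0,0,0.12]],
  [0,[-0.5,5.0,0],[0,0,0.18]],
  [0,[-0.8,6.7,0],[0,0,0.24]],
  [0,[-1.3,8.3,0],[0,0,0.3]],
  [0,[-1.8,9.9,0],[0,0,0.36]],
  [0,[-2.4,11.4,0],[0,0,0.42]],
  [0,[-3.2,12.9,0],[0,0,0.48]],
  [0,[-3.2,12.9,0],[0,0,0.48]],
  [0,[-3.2,12.9,0],[0,0,0.48]],
])

```text
clock: 6.13
ee_pos: [0.522, 0.0929, 0.126]
tool_rot: [0.983, -0.182, 0.001, -0.0]
ft_force: [-1.0, 0.4, 7.3]
grip_width: 0.0002
grasp_force: 3.9
```

```bash
python3 -c "
from h import *
go(.518,.119,.126,34)
r=vision.get_image('side'); crop(r,230,150,120,90,6,'pics/c5.png')
def ang(a,b):
  p,q=[ray(r,230+x/6,150+y/6,.126) for x,y in(a,b)]; d=q-p; return np.arctan2(d[1],d[0])
print(ang((370,332),(425,305)),ang((380,342),(450,332)))
for v in (0,.3,.6,.9,1.2,1.5):
  a=np.radians(180+12)+.9-v; print(v,[((proj(r,[.495+k*np.cos(a),.103+k*np.sin(a),.126])-[230,150])*6).round() for k in(.013,.043)])"
```

```text
now [0.522  0.0929 0.126 ] F [-1.03  0.39  7.35] t 6.1333 q [-0.17  0.48 -0.11  1.93  0.08  0.73 -2.27] w 0.0002
shift [-13.1 -23.    0. ] turn [-0.    -0.001 -0.96 ]
-2.092666971083151 -2.5175584791469428
0 [array([372., 331.]), array([425., 301.])]
0.3 [array([378., 336.]), array([445., 318.])]
0.6 [array([381., 342.]), array([457., 337.])]
0.9 [array([382., 348.]), array([460., 357.])]
1.2 [array([379., 354.]), array([452., 376.])]
1.5 [array([374., 359.]), array([435., 393.])]
```

View pics/c5.png

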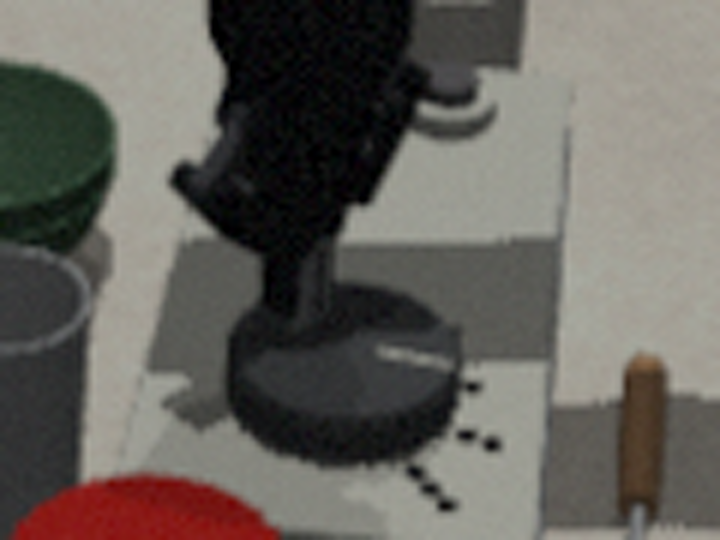

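The pointer runs from (378,350) to (455,363), so the dial is at about 0.97. I'll turn it another 0.22 rad and then lift straight up.

Request:
arm_command([
  [0,[-0.1,1.4,0],[0,0,0.05]],
  [0,[-0.2,2.8,0],[0,0,0.1]],
  [0,[-0.3,4.2,0],[0,0,0.15]],
  [0,[-0.5,5.3,0],[0,0,0.19]],
  [0,[-0.7,6.1,0],[0,0,0.22]],
  [0,[-0.7,6.1,0],[0,0,0.22]],
  [0,[-0.7,6.1,-0.5],[0,0,0.22]],
  [0,[-0.7,6.1,-2],[0,0,0.22]],
  [0,[-0.7,6.1,-20],[0,0,0.22]],
  [0,[-0.7,6.1,-50],[0,0,0.22]],
])

```text
clock: 7.02
ee_pos: [0.5162, 0.0866, 0.1731]
tool_rot: [0.957, -0.289, -0.003, 0.002]
ft_force: [0.0, 0.6, 0.2]
grip_width: 0.0001
grasp_force: 0.0
```

```bash
python3 -c "
from h import *
go(.517,-.112,.16,14)
r=vision.get_image('side'); crop(r,230,150,120,90,6,'pics/c6.png')"
```

```text
now [0.5162 0.0866 0.1731] F [0.03 0.59 0.24] t 7.0167 q [-0.2   0.4  -0.06  1.92  0.03  0.83 -2.44] w 0.0001
shift [110.6 165.   13.4] turn [ 0.003  0.006 -0.83 ]
```

View pics/c6.png

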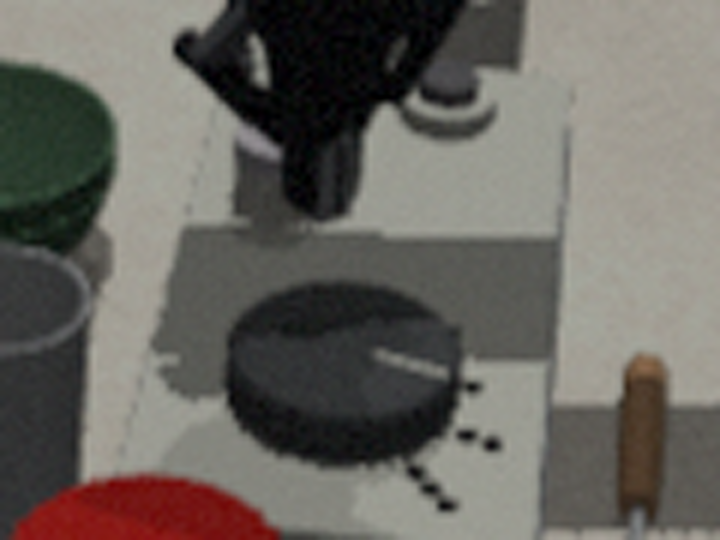

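```bash
python3 -c "
from h import *
r=vision.get_image('side')
for v in (0,.6,1.2,1.8):
  a=np.radians(192)+.9-v; print(v,((proj(r,[.495+.058*np.cos(a),.103+.058*np.sin(a),.1])-[230,150])*6).round())
p,q=[ray(r,230+x/6,150+y/6,.126) for x,y in((375,352),(450,373))]
d=q-p; print(np.arctan2(d[1],d[0])%(2*np.pi), np.hypot(*(p[:2]-[.495,.103])),np.hypot(*(q[:2]-[.495,.103])), np.radians(192)+.9-np.arctan2(d[1],d[0])%(2*np.pi))"
```

```text
0 [447. 339.]
0.6 [490. 387.]
1.2 [483. 441.]
1.8 [426. 482.]
3.093555266543326 0.011005680229381488 0.0415849752032986 1.1574768972857874
```

The dial reads about 1.16–1.2, and the projected marks agree with two dots. Next, over to the play button.

Request:
arm_command([
  [0,[14,20,0],[0,0,-0.1]],
  [0,[28,41,0],[0,0,-0.2]],
  [0,[42,62,0],[0,0,-0.3]],
  [0,[56,83,0],[0,0,-0.4]],
  [0,[70,104,0],[0,0,-0.5]],
  [0,[84,125,0],[0,0,-0.6]],
  [0,[98,146,0],[0,0,-0.7]],
  [0,[111,165,0],[0,0,-0.83]],
  [0,[111,165,10],[0,0,-0.83]],
  [0,[111,165,30],[0,0,-0.83]],
])

```text
clock: 7.95
ee_pos: [0.5212, -0.114, 0.1461]
tool_rot: [0.993, 0.12, 0.002, 0.001]
ft_force: [0.4, 0.1, 0.4]
grip_width: -0.0002
grasp_force: 0.0
```

```bash
python3 -c "
from h import *
r=vision.get_image('side'); crop(r,270,130,80,60,8,'pics/c7.png')
r2=vision.get_image('top'); crop(r2,180,155,160,100,5,'pics/c8.png')
print((proj(r,[.517,-.112,.112])-[270,130])*8)
go(.517,-.112,.12,14)"
```

```text
[282.23156884 282.56255244]
now [ 0.5174 -0.1114  0.1424] F [-0.58  0.42 -0.14] t 8.05 q [ 0.27  0.46 -0.18  1.92  0.11  0.78 -1.3 ] w 0.0002
shift [-0.5  0.6 22.4] turn [-0.002  0.005 -0.002]
```

View pics/c7.png

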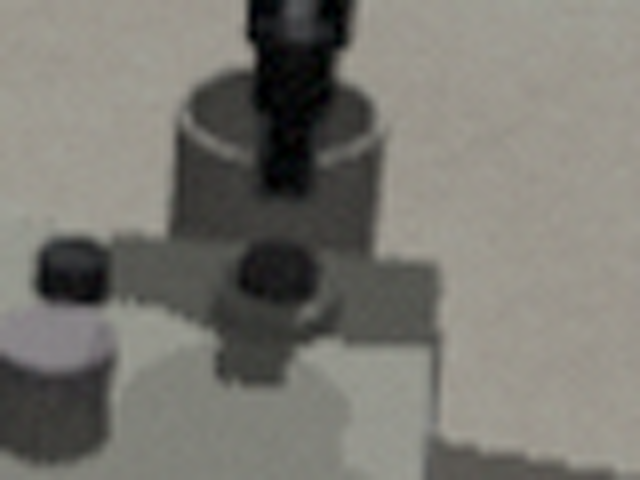

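The finger is centred over the button (crop (278,265)), and the button's top is probably near z = 0.118. I'll descend slowly.

Request:
arm_command([
  [0,[0,0,6],[0,0,0]],
  [0,[0,0,12],[0,0,0]],
  [0,[0,0,17],[0,0,0]],
  [0,[0,0,19],[0,0,0]],
  [0,[0,0,21],[0,0,0]],
  [0,[0,0,22],[0,0,0]],
  [0,[0,0,23],[0,0,0]],
  [0,[0,0,24],[0,0,0]],
  [0,[0,0,24],[0,0,0]],
  [0,[0,0,24],[0,0,0]],
])

```text
clock: 8.88
ee_pos: [0.5201, -0.1116, 0.1214]
tool_rot: [0.993, 0.122, 0.0, 0.0]
ft_force: [0.3, 0.3, 1.4]
grip_width: 0.0001
grasp_force: 0.7
```

Request:
arm_command([
  [0,[0,0,0],[0,0,0]],
  [0,[0,0,0.7],[0,0,0]],
  [0,[0,0,1.4],[0,0,0]],
  [0,[0,0,2.1],[0,0,0]],
  [0,[0,0,2.8],[0,0,0]],
  [0,[0,0,3.5],[0,0,0]],
  [0,[0,0,4],[0,0,0]],
  [0,[0,0,4],[0,0,0]],
  [0,[0,0,4],[0,0,0]],
  [0,[0,0,4],[0,0,0]],
])

```text
clock: 9.72
ee_pos: [0.52, -0.1116, 0.1173]
tool_rot: [0.993, 0.122, 0.0, 0.0]
ft_force: [0.5, 0.2, 3.8]
grip_width: -0.0
grasp_force: 1.6
```

Request:
arm_command([
  [0,[0,0,0.5],[0,0,0]],
  [0,[0,0,0.5],[0,0,0]],
  [0,[0,0,1],[0,0,0]],
  [0,[0,0,1],[0,0,0]],
  [0,[0,0,1.5],[0,0,0]],
  [0,[0,0,1.5],[0,0,0]],
  [0,[0,0,2],[0,0,0]],
  [0,[0,0,2],[0,0,0]],
  [0,[0,0,2],[0,0,0]],
  [0,[0,0,2],[0,0,0]],
])

```text
clock: 10.55
ee_pos: [0.5201, -0.1115, 0.116]
tool_rot: [0.993, 0.122, 0.0, 0.0]
ft_force: [-1.5, 1.4, 11.5]
grip_width: 0.0003
grasp_force: 5.8
```

The button has bottomed out: it stopped at z = 0.116 and the force climbed to 11.5 N. I'll lift away.

Request:
arm_command([
  [0,[0,0,0],[0,0,0]],
  [0,[0,0,-2],[0,0,0]],
  [0,[0,0,-5],[0,0,0]],
  [0,[0,0,-10],[0,0,0]],
  [0,[0,0,-30],[0,0,0]],
  [0,[0,0,-60],[0,0,0]],
  [0,[0,0,-90],[0,0,0]],
  [0,[0,0,-120],[0,0,0]],
  [0,[0,0,-120],[0,0,0]],
  [0,[0,0,-120],[0,0,0]],
])

```text
clock: 11.38
ee_pos: [0.5203, -0.1119, 0.2365]
tool_rot: [0.993, 0.121, 0.001, 0.0]
ft_force: [-0.2, 0.5, -0.1]
grip_width: 0.0001
grasp_force: 0.0
```

```bash
python3 -c "
from h import *
go(.517,-.112,.23,14)
r=vision.get_image('top'); crop(r,120,90,280,190,2.8,'pics/c9.png')"
```

```text
now [ 0.5203 -0.1119  0.2365] F [-0.18  0.51 -0.11] t 11.3833 q [ 0.29  0.34 -0.2   1.84  0.08  0.97 -1.27] w 0.0001
shift [-3.3 -0.7  6.5] turn [ 0.001 -0.002 -0.001]
```

View pics/c9.png

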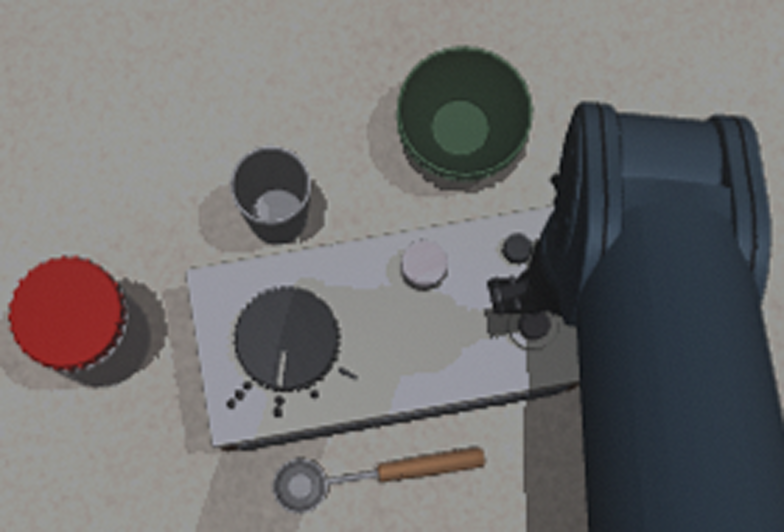

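The pointer, crop (283,350)–(280,385), points at the two-dot mark (279,405). The bystanders in view haven't moved and the arm is clear of everything.

```bash
python3 -c "
from rig import ticket
print(ticket.close_job())"
```

```text
the job is handed in; nothing more can be done
None
```

I turned the dial to two dots, pressed the play button fully down and let it go, and handed the job in; the last picture shows the pointer at two dots and the bystanders in view unmoved, but the hand-in returned no verdict.

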